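Press two faces of a cased control unit against the sprung bar of a test stand

ROBOT

A 6-joint arm with a two-finger parallel gripper is mounted at the origin on the work surface. World frame = base frame: x ahead of the robot, y to its left, z up, the work surface at z = 0. Lengths are in mm, angles in rad, forces in N, time in s.
With the tool pointing down it reaches from about 300 to 775 mm from the base axis. Payload 14.6 kg.
Tool frame: the origin (TCP) lies at the very end of the fingers, on their centre line; the grasp point (between the pads) lies 19 mm behind it; z points along the fingers, y is the line along which they close (so a half turn about z gives the same grasp; the last joint's range is limited). The gripper opens to 94 mm and grips with 3 to 60 N. Pads are 16 mm wide; open, the fingers measure 119 mm over their backs; the gripper's body (75 mm by 177 mm) begins 78 mm behind the grasp point.
Start: joints at [-1.341, 0.3, 1.521, -0, 1.321, -0.067], TCP at [160.847, -525.944, 205.446] pointing down, gripper open.
Joint ranges: [-3.03, 3.03], [-0.79, 2.21], [0.23, 2.52], [-1.04, 4.18], [0, 3.07], [-2.55, 2.55]. Speed limits (rad/s): [2.22, 2.22, 2.57, 3.14, 3.14, 3.14].

INTERFACE

Orientations are given as [roll, pitch, yaw] about the fixed x, y, z axes, in that order (R = Rz(yaw) Ry(pitch) Rx(roll)).
In Python, from cell import manip gives the robot as it stands. The module is installed in compiled form; this text tells all that it offers.
- The arm moves only by the shell command python3 -m inch 'ROWS' [FORCE]. ROWS is JSON, a list of rows, each an object of numbers: "gripper": the opening, from 0 (shut) to 1 (fully open); "dx", "dy", "dz": the shift along the world's x, y, z in m; "wx", "wy", "wz": the turn, a rotation vector about the world's x, y, z in degrees. A call has exactly 5 rows; each row is the pose to reach, as a shift and turn from the pose commanded when the call began; what a row does not reach only later rows make up. A row lasts 1/12 s, in which the tool goes at most 41.7 mm and 7.16 degrees, less where a joint would pass 70% of its speed; a pose out of reach is approached as far as the arm can. A call with a gripper value outside its range is refused whole. The fingers move at their own pace and stop on an object; FORCE is the grip in N (left out, the last holds). Time passes only in rows, so rows that repeat a pose let the fingers close, or fill a call up. It gives the time, the measured TCP pose, the force, the opening and the grip force at its end, in the units of the state.
- manip.read_state(): the state, without advancing time (a new reading comes with each control period).
- manip.camera(name): name is "scene" or "top" or "wrist"; returns the picture (384x512x3 uint8, blue, green, red); there is no depth.
- manip.camera_info(name): a dict with "camera_matrix" (3x3 intrinsics, pixels), "R" (3x3) and "t" (3): a world point X has camera coordinates R X + t; the wrist camera has in their place "tool_from_camera" (4x4, takes a point from camera to tool coordinates, whose origin is the TCP and whose axes are the flange's). Camera axes: x right, y down, z forward; pixel columns grow to the right and rows downward; lengths in mm; the calibration is good to about 2 mm. The wrist camera is an equidistant fisheye: a pixel r from the principal point sees the ray r / f radians off the axis. A picture is of the moment at which its call begins: read the wrist's pose just before it. camera_info takes no time and is no camera call.
- manip.sign_off(): hands the job in; it is judged then, once.
The state is a dict: "clock": time; "joints": joint angles; "qd": joint speeds; "effort": joint torques, N m; "eef_pos": TCP position; "eef_rot": TCP orientation; "wrist_force": force on the tool from outside, world axes, zero at the start; "moment": the same for the moment, N m; "finger_gap": finger opening in mm; "finger_force": force on a finger pad.
Only numpy, scipy, OpenCV 4.12 (cv2) and the standard library are available. Lean on these libraries where they do the work, as an engineer would, in place of code of your own. Each camera call takes 0.05 s, during which the arm holds its last target. There are 200 camera calls.

TASK

Contact-test the metal-cased unit that has the heat sink on top: holding it flat on the sloping deck of the test stand, push one of its long sides squarely against the sprung bar at the deck's low edge until the bar is well in (about 8 mm), for a moment; then back off, turn the unit a quarter turn and push its plain short end (the one without sockets) against the bar in the same way. Finally set the unit down gently, without dropping it, flat and the right way up in the low black tray, and leave the other loose things on the bench where they are.

Things in the scene. Friction and masses are not known exactly. Their poses are not given: they have to be found in the camera images.
- unit: Dark grey metal case lying upright on the bench at any yaw, 96 mm (x) by 60 mm (y) by 26 mm high, about 0.3 kg. A finned aluminium heat sink, 34 x 34 mm and 30 mm tall, stands on the middle of its top (whole height 56 mm): grip that, either way across. Origin: centre of the underside; z up. Two sockets stick out 8 mm from the +x short end; the -x short end and both long sides are plain.
- unit_end (a point): Centre of the unit's plain short end face (no sockets): at x = -48 mm, z = 13 mm in the unit's frame.
- deck: Grey deck of the fixed test stand, 160 mm wide, sloping at 30 degrees, rising away from the robot. Origin: on its upper surface, mid-width, in the plane of the bar's face when the bar is out, 34 mm above the bench. x up the slope (deck ends at x = 150 mm), y along the bar, z square out of the deck. Behind the bar, at x = -27 to -35 mm, is a strip 16 mm high; nothing stands over the deck.
- bar (a joint): How far the sprung brass bar is pushed in (m): 0 when out, 0.012 at its stop; it moves down the slope, along -x of the deck, and springs back by itself; it takes about 2 N to start and 6 N at the stop. The bar is 130 mm long (along y), its flat face looks up the slope and stands 3 to 18 mm above the deck.
- tray: Low black open tray fixed on the bench, for tested units: 180 mm (x) by 160 mm (y) outside, rim 14 mm high, walls 5 mm, floor 5 mm thick. Origin: centre of its underside on the bench.
- board: Bystander: loose green circuit board lying flat, 70 x 100 x 4 mm, origin under its centre.
- spare_case: Bystander: a similar dark case without heat sink or sockets, 96 x 60 x 26 mm, origin under its centre.
- tape: Bystander: tan roll of tape lying flat, 84 mm across, 18 mm high, origin under its centre.
- driver: Bystander: screwdriver with a black handle, 170 mm long, lying on the bench.
- solvent: Bystander: white plastic bottle with a blue cap, 48 mm across, 130 mm tall, origin under its centre.
- brush: Bystander: black-handled brush, 150 mm long, lying on the bench.
Things that resemble listed ones, but are neither listed nor needed, are in the scene too. Leave any green, red or yellow look-alike of the unit alone.

How it is judged (in metres and radians):
On the way, in this order (a step that is already met when the one before it is completed fails the run):
1. a long side of the unit is pushed squarely against the bar, the unit flat on the deck and the bar pushed in (angle between the z axis of unit and the z axis of deck, either way round below 0.12 rad and z of unit in the frame of deck below 0.01 m and y of unit in the frame of deck between -0.04 and 0.04 m and value of joint bar above 0.004 m and angle between the y axis of unit and the x axis of deck, either way round below 0.12 rad and x of unit in the frame of deck between 0.01 and 0.028 m), for 0.2 s.
2. after a quarter turn, the plain short end is pushed squarely against the bar, the unit flat on the deck and the bar pushed in (angle between the z axis of unit and the z axis of deck, either way round below 0.12 rad and z of unit in the frame of deck below 0.01 m and y of unit in the frame of deck between -0.04 and 0.04 m and value of joint bar above 0.004 m and angle between the x axis of unit and the x axis of deck, either way round below 0.12 rad and x of unit_end in the frame of deck between -0.02 and -0.002 m), for 0.2 s.
At the end, for the whole second after the job is handed in: The unit lies released and at rest, flat and heat sink up (within 0.08 rad) on the tray's floor, its centre within 60 mm of the tray's centre; the bar has sprung back out (under 2 mm) (horizontal distance between unit and tray below 0.06 m and z of unit in the frame of tray below 0.009 m and angle between unit's own z axis and vertical below 0.08 rad and linear speed of unit below 0.02 m/s and value of joint bar below 0.002 m and contact force between the fingers and unit below 0.1 N); the robot touches nothing.
It fails at once if the unit is dropped (falls free faster than 0.5 m/s) (linear speed of unit above 0.5 m/s and contact force between the fingers and unit below 0.1 N).
It fails at once if another loose thing on the bench is moved by more than 30 mm (distance of any of board, spare_case, tape, driver, solvent, brush from where it was at the start of the episode above 0.03 m).
It also fails if it takes over 56 s, if anything falls off the work surface, if the arm or the gripper's body presses on something with over 40 N, if the wrist force passes 120 N, or if a joint passes its speed limit or range.

## Working session

There is one attempt and no reset: what is moved stays moved. The work goes in short steps, Python scripts to look and compute and a shell command to move; the robot and the scene stay as the last step left them, time stands still between calls to the robot, and variables do not carry over. Pictures are saved under pics/ and viewed, at most 10 in all, crops included, and the job is handed in when it is done.

```bash
mkdir -p pics
python3 - <<'E'
from cell import manip
import cv2,numpy as np
for n in ("scene","top"):
    cv2.imwrite(f"pics/{n}0.png",manip.camera(n))
    i=manip.camera_info(n);print(n,np.round(i["camera_matrix"],1).tolist(),np.round(i["R"],3).tolist(),np.round(i["t"],1).tolist())
print(manip.read_state()); print({k:np.round(v,3).tolist() for k,v in manip.camera_info("wrist").items()})
E
```

```text
scene [[467.6, 0.0, 258.5], [0.0, 467.6, 194.2], [0.0, 0.0, 1.0]] [[0.267, 0.964, -0.009], [0.827, -0.234, -0.511], [-0.494, 0.129, -0.86]] [-116.4, -379.8, 1806.1]
top [[423.1, 0.0, 262.3], [0.0, 423.1, 195.9], [0.0, 0.0, 1.0]] [[-0.002, -1.0, 0.025], [-0.999, 0.001, -0.052], [0.052, -0.025, -0.998]] [-26.4, 496.0, 1505.7]
{'clock': 0.1, 'joints': array([-1.34062049e+00,  3.00398073e-01,  1.52149706e+00, -4.62216334e-06,
        1.32068982e+00, -6.65761954e-02]), 'qd': array([ 6.45661945e-04, -3.32195702e-03, -2.66733984e-03,  5.26960998e-04,
        3.03621317e-04, -9.37054911e-07]), 'effort': array([ 1.99938469e-03, -5.32638788e+01, -3.53278363e+01,  7.09833833e-02,
        2.35228508e-02, -5.18824459e-05]), 'eef_pos': array([ 160.78600149, -525.73903325,  204.96192897]), 'eef_rot': array([-3.14060226e+00, -6.15471602e-05,  2.96753148e-01]), 'wrist_force': array([-1.19303926, -0.2236608 , -0.39906237]), 'moment': array([-0.00115041, -0.03448753, -0.03691814]), 'finger_force': 0.0, 'finger_gap': 94.0516589204212}
{'camera_matrix': [[297.319, 0.0, 256.918], [0.0, 297.319, 197.386], [0.0, 0.0, 1.0]], 'tool_from_camera': [[0.0, -0.971, -0.241, 69.741], [1.0, 0.0, -0.0, 0.73], [0.001, -0.241, 0.971, -177.503], [0.0, 0.0, 0.0, 1.0]]}
```

View pics/top0.png

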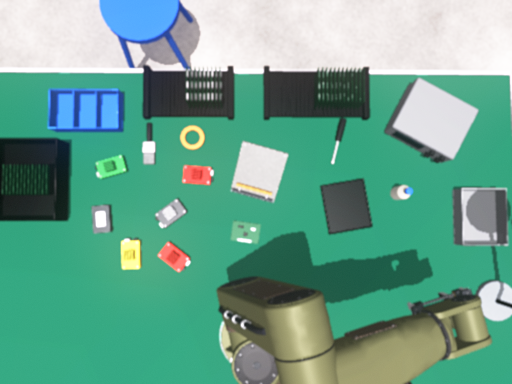

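View pics/scene0.png

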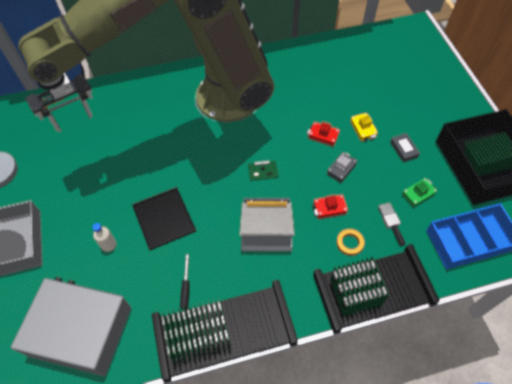

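The top view shows two grey cases, at (171,213) and (101,219). The deck and bar are at (260,172) and the black tray at (346,206). Next I'll enlarge the cases and the stand.

Run:
```python
import cv2,numpy as np
s=cv2.imread("pics/scene0.png");t=cv2.imread("pics/top0.png")
r=lambda im,x,y,w,h:cv2.resize(im[y:y+h,x:x+w],(400,300),interpolation=cv2.INTER_CUBIC)
o=np.vstack([np.hstack([r(s,320,110,120,90),r(t,80,180,120,90)]),np.hstack([r(s,220,180,100,75),r(t,220,135,80,60)])])
cv2.imwrite("pics/crop1.png",o)
```

```text
(no output)
```

View pics/crop1.png

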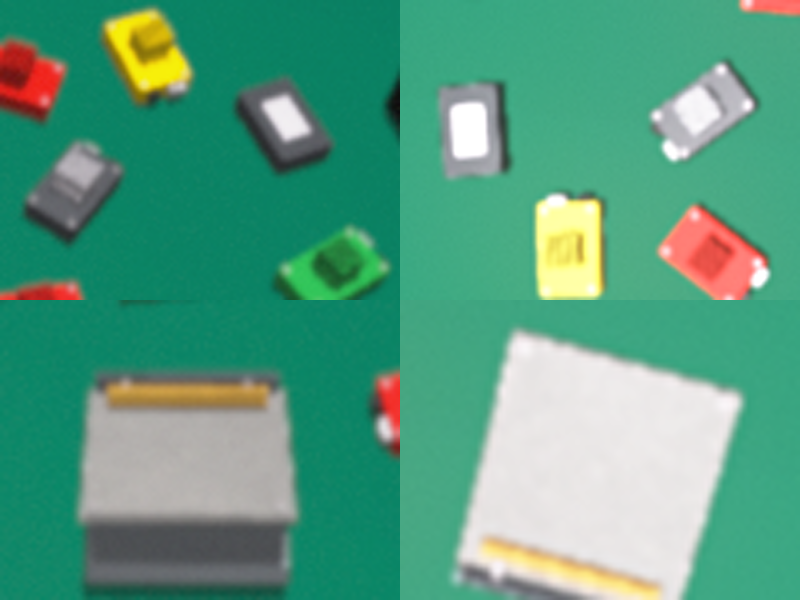

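```bash
cat > h.py <<'E'
from cell import manip
import cv2,numpy as np
def ray(name,uv):
    i=manip.camera_info(name);K,R,t=[np.array(i[k]) for k in("camera_matrix","R","t")]
    return -R.T@t, R.T@np.linalg.inv(K)@np.r_[uv,1.]
def onz(name,uv,z):
    o,d=ray(name,uv);return (o+d*(z-o[2])/d[2])[:2]
def proj(name,X):
    i=manip.camera_info(name);p=np.array(i["camera_matrix"])@(np.array(i["R"])@np.array(X,float)+np.array(i["t"]));return p[:2]/p[2]
def blob(mask,near):
    n,l,st,c=cv2.connectedComponentsWithStats(mask.astype(np.uint8))
    k=1+np.argmin(np.hypot(*(c[1:]-near).T)+1e4*(st[1:,4]<15))
    cs,_=cv2.findContours((l==k).astype(np.uint8),cv2.RETR_EXTERNAL,cv2.CHAIN_APPROX_NONE)
    return l==k,max(cs,key=cv2.contourArea)
E
python3 - <<'E'
from h import *
np.set_printoptions(precision=1,suppress=True)
t=cv2.imread("pics/top0.png");hsv=cv2.cvtColor(t,cv2.COLOR_BGR2HSV);S,V,H=hsv[...,1],hsv[...,2],hsv[...,0]
def rect(name,m,near,z):
    b,c=blob(m,near);r=cv2.minAreaRect(c);p=cv2.boxPoints(r)
    w=np.array([onz(name,q,z) for q in p]);print(r,'\n',w.tolist(),'c',w.mean(0),'sides',np.linalg.norm(w-np.roll(w,1,0),axis=1))
    e=w[1]-w[0];f=w[2]-w[1];print('yaw',np.degrees(np.arctan2(e[1],e[0])),np.degrees(np.arctan2(f[1],f[0])))
print('unit');rect("top",S<70,(171,213),26)
print('spare');rect("top",S<70,(101,219),26)
print('tray');rect("top",V<70,(346,206),14)
print('brass');rect("top",(S>110)&(H<30)&(H>10),(255,190),49)
b,c=blob((S<60)&(V>120),(260,170))
q=cv2.approxPolyDP(c,4,True)[:,0];print('deck',q.tolist())
s=cv2.imread("pics/scene0.png");h2=cv2.cvtColor(s,cv2.COLOR_BGR2HSV)
print('brass s');rect("scene",(h2[...,1]>110)&(h2[...,0]<30)&(h2[...,0]>10),(267,204),49)
E
```

```text
unit
((169.5344696044922, 213.586181640625), (17.609758377075195, 31.16611671447754), 54.162349700927734) 
 [[425.9936337236989, 363.6943958000432], [490.38207305972287, 275.5296027712643], [439.8085394803153, 238.80413907018578], [375.6790989009427, 327.0043062088128]] c [433.  301.3] sides [ 62.3 109.2  62.5 109. ]
yaw -53.85862756497241 -144.01361583228106
spare
((101.41439056396484, 218.63035583496094), (27.25931167602539, 18.339218139648438), 86.42366790771484) 
 [[461.42357859328797, 575.1530462983281], [465.38199251895975, 511.34990612073267], [369.7804474885943, 503.83740163133075], [365.94906911796147, 567.4462681007614]] c [415.6 539.4] sides [95.8 63.9 95.9 63.7]
yaw -86.44985984740839 -175.5068499672936
tray
((351.06036376953125, 204.98867797851562), (48.28359603881836, 32.06620788574219), 79.3803482055664) 
 [[537.9397955681859, -274.2925459499998], [559.3828792906469, -388.99187539665485], [388.0799855198242, -418.77303535221193], [367.19119988973597, -304.60384024588893]] c [ 463.1 -346.7] sides [173.4 116.7 173.9 116.1]
yaw -79.41076891399001 -170.13764986844478
brass
((253.59434509277344, 188.16981506347656), (34.20277786254883, 1.9230475425720215), 15.945394515991211) 
 [[534.4864664828265, 63.02209637526139], [540.9859458280316, 61.180575657935385], [507.949209627667, -54.092790295867275], [501.45317286874376, -52.22013761028412]] c [521.2   4.5] sides [119.9   6.8 119.9   6.8]
yaw -15.819206755309734 -105.99202218832646
deck [[243, 141], [231, 190], [273, 201], [287, 153]]
brass s
((266.5, 203.0), (4.0, 39.0), 90.0) 
 [[500.1103753211306, -55.70802353061762], [534.3194425572501, 65.38178510142879], [548.4638067262473, 61.006215708307565], [514.4387276215828, -59.480608559919204]] c [524.3   2.8] sides [ 14.8 125.8  14.8 125.2]
yaw 74.22448983217427 -17.189491104168958
```

```bash
python3 - <<'E'
from h import *
np.set_printoptions(precision=1,suppress=True)
t=cv2.imread("pics/top0.png");hsv=cv2.cvtColor(t,cv2.COLOR_BGR2HSV)
for th in(80,95,110):
    b,c=blob((hsv[...,2]<th),(346,206));w=np.array([onz("top",q,14) for q in cv2.boxPoints(cv2.minAreaRect(c))])
    print(th,w.tolist(),w.mean(0),np.linalg.norm(w-np.roll(w,1,0),axis=1))
a=np.array([onz("top",q,109) for q in((243,141),(287,153))]);print('deck top edge',a,a.mean(0),np.linalg.norm(a[0]-a[1]))
E
python3 -m inch '[{"dx":0.13,"dy":0.16,"wz":35,"gripper":1},{"dx":0.13,"dy":0.16,"wz":35,"gripper":1},{"dx":0.13,"dy":0.16,"wz":35,"gripper":1},{"dx":0.13,"dy":0.16,"wz":35,"gripper":1},{"dx":0.13,"dy":0.16,"wz":35,"gripper":1}]' 40
python3 -m inch '[{"dx":0.13,"dy":0.16,"wz":35},{"dx":0.13,"dy":0.16,"wz":35},{"dx":0.13,"dy":0.16,"wz":35},{"dx":0.13,"dy":0.16,"wz":35},{"dx":0.13,"dy":0.16,"wz":35}]'
python3 -m inch '[{"dy":0.2,"wz":35},{"dy":0.2,"wz":35},{"dy":0.2,"wz":35},{"dy":0.2,"wz":35},{"dy":0.2,"wz":35}]'
```

```text
80 [[532.4481709412639, -235.53388428747616], [560.7406087264789, -389.5348844676938], [387.8272702464225, -419.02139060110585], [360.280561805942, -265.74203119185626]] [ 460.3 -327.5] [174.8 156.6 175.4 155.7]
95 [[533.4505518116309, -234.93001063499614], [561.65440228362, -390.4442772232432], [385.98938418160475, -419.9728318736745], [358.54652143790275, -265.2017737556746]] [ 459.9 -327.6] [177.5 158.1 178.1 157.2]
110 [[534.2407267412093, -233.0521615082309], [562.7376232544094, -393.0114705911013], [385.6926802638926, -422.1804214535827], [357.97897462667197, -262.9955812178762]] [ 460.2 -327.8] [178.8 162.5 179.4 161.6]
deck top edge [[ 676.9   40.4]
 [ 636.3 -108.4]] [656.6 -34. ] 154.277907675208validation failed for argument at $[0]...
validation failed for argument at $[0]...
validation failed for argument at $[0]...
```

```bash
python3 -m inch '[{"dx":0.13,"dy":0.16,"dz":0,"wx":0,"wy":0,"wz":35,"gripper":1},{"dx":0.13,"dy":0.16,"dz":0,"wx":0,"wy":0,"wz":35,"gripper":1},{"dx":0.13,"dy":0.16,"dz":0,"wx":0,"wy":0,"wz":35,"gripper":1},{"dx":0.13,"dy":0.16,"dz":0,"wx":0,"wy":0,"wz":35,"gripper":1},{"dx":0.13,"dy":0.16,"dz":0,"wx":0,"wy":0,"wz":35,"gripper":1}]' 40; python3 -m inch --help
```

```text
clock: 0.52
eef_pos: [291.6, -364.0, 205.3]
eef_rot: [-3.141, -0.0, 0.914]
wrist_force: [1.7, -0.0, -0.0]
finger_gap: 93.8
finger_force: 0.0invalid input: not JSON, or not a number
```

```bash
python3 -m inch '[{"dx":0.13,"dy":0.16,"dz":0,"wx":0,"wy":0,"wz":35,"gripper":1},{"dx":0.13,"dy":0.16,"dz":0,"wx":0,"wy":0,"wz":35,"gripper":1},{"dx":0.13,"dy":0.16,"dz":0,"wx":0,"wy":0,"wz":35,"gripper":1},{"dx":0.13,"dy":0.16,"dz":0,"wx":0,"wy":0,"wz":35,"gripper":1},{"dx":0.13,"dy":0.16,"dz":0,"wx":0,"wy":0,"wz":35,"gripper":1}]'
python3 -m inch '[{"dx":0,"dy":0.2,"dz":0,"wx":0,"wy":0,"wz":35,"gripper":1},{"dx":0,"dy":0.2,"dz":0,"wx":0,"wy":0,"wz":35,"gripper":1},{"dx":0,"dy":0.2,"dz":0,"wx":0,"wy":0,"wz":35,"gripper":1},{"dx":0,"dy":0.2,"dz":0,"wx":0,"wy":0,"wz":35,"gripper":1},{"dx":0,"dy":0.2,"dz":0,"wx":0,"wy":0,"wz":35,"gripper":1}]'
python3 -m inch '[{"dx":0.01,"dy":0.2,"dz":0,"wx":0,"wy":0,"wz":4,"gripper":1},{"dx":0.01,"dy":0.2,"dz":0,"wx":0,"wy":0,"wz":4,"gripper":1},{"dx":0.01,"dy":0.2,"dz":0,"wx":0,"wy":0,"wz":4,"gripper":1},{"dx":0.01,"dy":0.2,"dz":0,"wx":0,"wy":0,"wz":4,"gripper":1},{"dx":0.01,"dy":0.2,"dz":0,"wx":0,"wy":0,"wz":4,"gripper":1}]'
python3 -m inch '[{"dx":0.005,"dy":0.1,"dz":0,"wx":0,"wy":0,"wz":0,"gripper":1},{"dx":0.005,"dy":0.1,"dz":0,"wx":0,"wy":0,"wz":0,"gripper":1},{"dx":0.005,"dy":0.1,"dz":0,"wx":0,"wy":0,"wz":0,"gripper":1},{"dx":0.005,"dy":0.1,"dz":0,"wx":0,"wy":0,"wz":0,"gripper":1},{"dx":0.005,"dy":0.1,"dz":0,"wx":0,"wy":0,"wz":0,"gripper":1}]'
cat >> h.py <<'E'
from scipy.spatial.transform import Rotation as Ro
def wrist(fn):
    s=manip.read_state();im=manip.camera("wrist");cv2.imwrite(fn,im);np.save(fn+".npy",np.r_[s["eef_pos"],s["eef_rot"]]);return im
def wonz(fn,uv,z):
    p=np.load(fn+".npy");i=manip.camera_info("wrist");K=np.array(i["camera_matrix"]);T=np.array(i["tool_from_camera"])
    x=(uv[0]-K[0,2])/K[0,0];y=(uv[1]-K[1,2])/K[1,1];r=np.hypot(x,y)+1e-9
    d=np.array([x/r*np.sin(r),y/r*np.sin(r),np.cos(r)]);R=Ro.from_euler("xyz",p[3:]).as_matrix()
    o=p[:3]+R@T[:3,3];d=R@T[:3,:3]@d;return (o+d*(z-o[2])/d[2])
E
python3 -c "
from h import *
wrist('pics/w1.png')"
```

```text
clock: 0.93
eef_pos: [421.7, -203.9, 205.4]
eef_rot: [-3.142, -0.0, 1.525]
wrist_force: [0.7, -1.0, -0.5]
finger_gap: 94.0
finger_force: 0.0
clock: 1.35
eef_pos: [420.2, -3.5, 205.4]
eef_rot: [-3.142, -0.0, 2.136]
wrist_force: [1.1, -0.4, -0.6]
finger_gap: 93.8
finger_force: 0.0
clock: 1.77
eef_pos: [430.3, 196.8, 205.3]
eef_rot: [-3.142, -0.0, 2.2]
wrist_force: [0.1, -0.0, -0.0]
finger_gap: 94.1
finger_force: 0.0
clock: 2.18
eef_pos: [435.5, 294.4, 204.8]
eef_rot: [-3.14, 0.0, 2.201]
wrist_force: [1.0, -0.7, 0.3]
finger_gap: 94.2
finger_force: 0.0
```

View pics/w1.png

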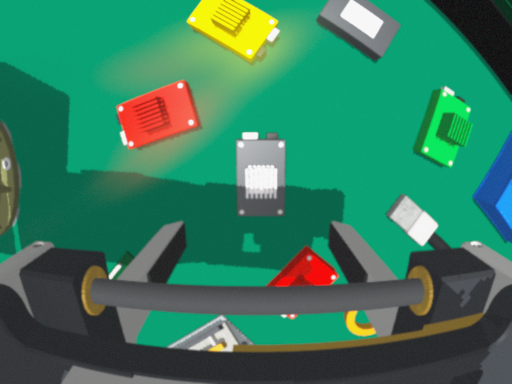

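The wrist view shows the unit centred at about (261,177) with its sockets towards image-up, which is +x of the tool. Its four screws are near (240,144), (280,144), (242,212) and (281,212).

Run:
```python
from h import *
np.set_printoptions(precision=2,suppress=True)
im=cv2.imread("pics/w1.png");g=im.min(2).astype(float)
P=[]
for u,v in((240,144),(280,144),(242,212),(281,212)):
    w=g[v-5:v+6,u-5:u+6];w=np.clip(w-150,0,None);yy,xx=np.mgrid[v-5:v+6,u-5:u+6]
    c=(xx*w).sum()/w.sum(),(yy*w).sum()/w.sum();P.append(wonz("pics/w1.png",c,26)[:2]);print(np.round(c,1),P[-1])
P=np.array(P);print(P.mean(0));n=np.linalg.norm
print([n(P[0]-P[1]),n(P[2]-P[3]),n(P[0]-P[2]),n(P[1]-P[3])])
d=P[0]+P[1]-P[2]-P[3];print("yaw",np.degrees(np.arctan2(d[1],d[0])))
h=np.array([wonz("pics/w1.png",q,56)[:2] for q in((246,166),(277,166),(247,196),(277,196))]);print(h,h.mean(0))
print(manip.read_state()["eef_pos"],np.degrees(manip.read_state()["eef_rot"]))
```

```text
[241.  144.5] [392.87 320.  ]
[280.  144.5] [430.62 347.55]
[241.3 211.7] [441.82 252.08]
[279.7 211.5] [480.5  280.64]
[436.45 300.07]
[np.float64(46.7330241880475), np.float64(48.082891832241884), np.float64(83.7291473114512), np.float64(83.45039536942238)]
yaw 126.24183310143957
[[411.48 306.37]
 [439.19 326.64]
 [432.33 279.28]
 [459.73 299.29]] [435.68 302.89]
[435.65 293.61 205.07] [-179.95    0.    126.03]
```

```bash
python3 -m inch '[{"dx":0.001,"dy":0.006,"dz":-0.04,"wx":0,"wy":0,"wz":0,"gripper":0.7},{"dx":0.001,"dy":0.006,"dz":-0.08,"wx":0,"wy":0,"wz":0,"gripper":0.7},{"dx":0.001,"dy":0.006,"dz":-0.12,"wx":0,"wy":0,"wz":0,"gripper":0.7},{"dx":0.001,"dy":0.006,"dz":-0.155,"wx":0,"wy":0,"wz":0,"gripper":0.7},{"dx":0.001,"dy":0.006,"dz":-0.174,"wx":0,"wy":0,"wz":0,"gripper":0.7}]' 40
python3 -m inch '[{"dx":0,"dy":0,"dz":0,"wx":0,"wy":0,"wz":0,"gripper":0.7},{"dx":0,"dy":0,"dz":0,"wx":0,"wy":0,"wz":0,"gripper":0.2},{"dx":0,"dy":0,"dz":0,"wx":0,"wy":0,"wz":0,"gripper":0.2},{"dx":0,"dy":0,"dz":0,"wx":0,"wy":0,"wz":0,"gripper":0.2},{"dx":0,"dy":0,"dz":0,"wx":0,"wy":0,"wz":0,"gripper":0.2}]'
python3 -m inch '[{"dx":0,"dy":0,"dz":0,"wx":0,"wy":0,"wz":0,"gripper":0.2},{"dx":0,"dy":0,"dz":0,"wx":0,"wy":0,"wz":0,"gripper":0.2},{"dx":0,"dy":0,"dz":0,"wx":0,"wy":0,"wz":0,"gripper":0.2},{"dx":0,"dy":0,"dz":0,"wx":0,"wy":0,"wz":0,"gripper":0.2},{"dx":0,"dy":0,"dz":0,"wx":0,"wy":0,"wz":0,"gripper":0.2}]'
```

```text
clock: 2.65
eef_pos: [435.5, 297.7, 27.9]
eef_rot: [-3.137, -0.0, 2.198]
wrist_force: [0.2, 0.2, 0.4]
finger_gap: 66.6
finger_force: 0.0
clock: 3.07
eef_pos: [437.6, 300.3, 33.0]
eef_rot: [3.139, 0.0, 2.199]
wrist_force: [0.4, 0.5, -0.2]
finger_gap: 42.5
finger_force: 0.0
clock: 3.48
eef_pos: [437.2, 300.2, 32.4]
eef_rot: [3.141, 0.0, 2.199]
wrist_force: [-1.8, -2.6, 8.7]
finger_gap: 33.9
finger_force: 40.0
```

```bash
python3 -m inch '[{"dx":0,"dy":0,"dz":0.01,"wx":0,"wy":0,"wz":0,"gripper":0.2},{"dx":0,"dy":0,"dz":0.04,"wx":0,"wy":0,"wz":0,"gripper":0.2},{"dx":0,"dy":0,"dz":0.08,"wx":0,"wy":0,"wz":0,"gripper":0.2},{"dx":0,"dy":0,"dz":0.12,"wx":0,"wy":0,"wz":0,"gripper":0.2},{"dx":0,"dy":0,"dz":0.15,"wx":0,"wy":0,"wz":0,"gripper":0.2}]' 50
python3 -m inch '[{"dx":0.02,"dy":-0.04,"dz":0.02,"wx":0,"wy":0,"wz":-7,"gripper":0.2},{"dx":0.03,"dy":-0.07,"dz":0.04,"wx":0,"wy":0,"wz":-13,"gripper":0.2},{"dx":0.04,"dy":-0.1,"dz":0.05,"wx":0,"wy":0,"wz":-19,"gripper":0.2},{"dx":0.04,"dy":-0.13,"dz":0.06,"wx":0,"wy":0,"wz":-24,"gripper":0.2},{"dx":0.04,"dy":-0.15,"dz":0.06,"wx":0,"wy":0,"wz":-26,"gripper":0.2}]'
python3 -m inch '[{"dx":0,"dy":-0.03,"dz":0.01,"wx":0,"wy":0,"wz":-6,"gripper":0.2},{"dx":0,"dy":-0.07,"dz":0.02,"wx":0,"wy":0,"wz":-13,"gripper":0.2},{"dx":0,"dy":-0.11,"dz":0.02,"wx":0,"wy":0,"wz":-20,"gripper":0.2},{"dx":0,"dy":-0.15,"dz":0.02,"wx":0,"wy":0,"wz":-26,"gripper":0.2},{"dx":0,"dy":-0.18,"dz":0.02,"wx":0,"wy":0,"wz":-26,"gripper":0.2}]'
python3 -m inch '[{"dx":0,"dy":0,"dz":0,"wx":0,"wy":0,"wz":0,"gripper":0.2},{"dx":0,"dy":0,"dz":0,"wx":0,"wy":0,"wz":0,"gripper":0.2},{"dx":0,"dy":0,"dz":0,"wx":0,"wy":0,"wz":0,"gripper":0.2},{"dx":0,"dy":0,"dz":0,"wx":0,"wy":0,"wz":0,"gripper":0.2},{"dx":0,"dy":0,"dz":0,"wx":0,"wy":0,"wz":0,"gripper":0.2}]'
python3 -c "
from h import *
wrist('pics/w2.png')"
```

```text
clock: 3.9
eef_pos: [436.8, 300.1, 185.2]
eef_rot: [3.139, 0.0, 2.199]
wrist_force: [0.1, 0.4, -3.3]
finger_gap: 33.9
finger_force: 50.0
clock: 4.32
eef_pos: [477.3, 147.8, 243.9]
eef_rot: [3.139, 0.0, 1.739]
wrist_force: [-0.2, 0.7, -3.4]
finger_gap: 33.7
finger_force: 50.0
clock: 4.73
eef_pos: [476.1, -32.4, 262.1]
eef_rot: [3.141, 0.0, 1.284]
wrist_force: [-0.1, 0.8, -3.7]
finger_gap: 33.5
finger_force: 50.0
clock: 5.15
eef_pos: [476.8, -29.0, 261.5]
eef_rot: [-3.141, -0.0, 1.293]
wrist_force: [-0.5, -0.2, -4.0]
finger_gap: 33.4
finger_force: 50.0
```

View pics/w2.png

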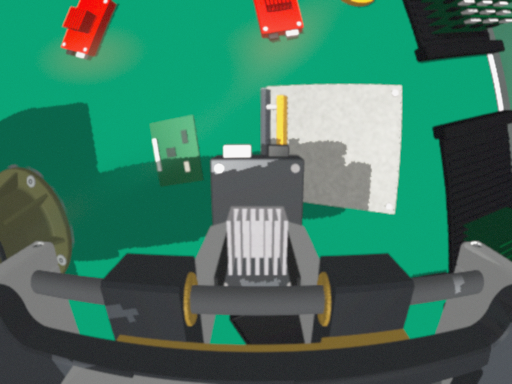

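The wrist view shows the unit held level with its sockets up. The deck's upper corners are at about (402,86) and (395,212), and the bar's end is near (287,96).

```bash
cat > g.py <<'E'
from h import *
O=np.array([532,1,34.]);YAW=-16.
def deck(): 
    D=Ro.from_euler("ZY",[YAW,-30],degrees=True).as_matrix(); return D
def tell():
    s=manip.read_state();D=deck();Rt=Ro.from_euler("xyz",s["eef_rot"]).as_matrix();L=31.5
    u=np.array(s["eef_pos"])+Rt[:,2]*L
    print("unit in deck",np.round(D.T@(u-O),1),"F deck",np.round(D.T@s["wrist_force"],1),"rot",np.round(np.degrees(s["eef_rot"]),1),"grip",round(s["finger_force"]),"gap",round(s["finger_gap"],1),"t",s["clock"])
    return s,D,Rt,u
def goto(xyz,ph):
    s,D,Rt,u=tell();L=31.5
    T=np.c_[D[:,1],D[:,0],-D[:,2]] if ph==1 else np.c_[D[:,0],-D[:,1],-D[:,2]]
    tcp=O+D@np.array(xyz)-T[:,2]*L
    print("d mm",np.round(tcp-s["eef_pos"],1),"w deg",np.round(np.degrees(Ro.from_matrix(T@Rt.T).as_rotvec()),1),"tcp",np.round(tcp))
E
python3 - <<'E'
from g import *
np.set_printoptions(precision=1,suppress=True)
f="pics/w2.png";A=wonz(f,(402,86),109);B=wonz(f,(395,212),109);D=deck()
print(A,B,np.linalg.norm(A-B),"yaw",np.degrees(np.arctan2(A[1]-B[1],A[0]-B[0]))-90,"O",(A+B)/2-D[:,0]*150)
C=wonz(f,(287,96),49.6);print("bar end in deck",D.T@(C-O),D.T@(wonz(f,(287,142),49.6)-O))
print(manip.read_state()["wrist_force"]);goto((50,0,35),1)
E
```

```text
[676.6  42.6 109. ] [ 634.7 -106.7  109. ] 155.06116813438703 yaw -15.680652887966716 O [530.8   3.7  34. ]
bar end in deck [ 2.9 63.9 16.4] [ 3.3  3.3 16.1]
[ 0.8 -0.2 -3.5]
unit in deck [ 59.2 -44.1 192.1] F deck [-1.   0.1 -3.5] rot [-180.    -0.    74.1] grip 50 gap 33.5 t 5.2
d mm [  64.8   27.3 -144.9] w deg [ -8.2 -28.8  -0.1] tcp [542.  -2. 117.]
```

```bash
python3 -m inch '[{"dx":0.012,"dy":0.005,"dz":-0.015,"wx":-1.6,"wy":-5.8,"wz":0,"gripper":0.2},{"dx":0.025,"dy":0.01,"dz":-0.03,"wx":-3.2,"wy":-11.5,"wz":0,"gripper":0.2},{"dx":0.039,"dy":0.016,"dz":-0.045,"wx":-4.9,"wy":-17.3,"wz":0,"gripper":0.2},{"dx":0.052,"dy":0.022,"dz":-0.06,"wx":-6.6,"wy":-23,"wz":0,"gripper":0.2},{"dx":0.065,"dy":0.027,"dz":-0.07,"wx":-8.2,"wy":-28.8,"wz":0,"gripper":0.2}]'
python3 -m inch '[{"dx":0,"dy":0,"dz":-0.01,"wx":0,"wy":0,"wz":0,"gripper":0.2},{"dx":0,"dy":0,"dz":-0.03,"wx":0,"wy":0,"wz":0,"gripper":0.2},{"dx":0,"dy":0,"dz":-0.05,"wx":0,"wy":0,"wz":0,"gripper":0.2},{"dx":0,"dy":0,"dz":-0.075,"wx":0,"wy":0,"wz":0,"gripper":0.2},{"dx":0,"dy":0,"dz":-0.075,"wx":0,"wy":0,"wz":0,"gripper":0.2}]'
python3 -m inch '[{"dx":0,"dy":0,"dz":0,"wx":0,"wy":0,"wz":0,"gripper":0.2},{"dx":0,"dy":0,"dz":0,"wx":0,"wy":0,"wz":0,"gripper":0.2},{"dx":0,"dy":0,"dz":0,"wx":0,"wy":0,"wz":0,"gripper":0.2},{"dx":0,"dy":0,"dz":0,"wx":0,"wy":0,"wz":0,"gripper":0.2},{"dx":0,"dy":0,"dz":0,"wx":0,"wy":0,"wz":0,"gripper":0.2}]'
python3 - <<'E'
from g import *
wrist('pics/w3.png'); goto((50,0,0),1)
cv2.imwrite("pics/s3.png",cv2.resize(manip.camera("scene")[130:280,180:380],(800,600)))
E
```

```text
clock: 5.62
eef_pos: [541.9, -1.4, 190.8]
eef_rot: [2.615, -0.002, 1.294]
wrist_force: [-0.1, -2.0, -4.4]
finger_gap: 33.5
finger_force: 50.0
clock: 6.03
eef_pos: [539.6, -3.0, 112.1]
eef_rot: [2.628, 0.002, 1.291]
wrist_force: [-1.1, -0.2, -4.2]
finger_gap: 33.6
finger_force: 50.0
clock: 6.45
eef_pos: [542.2, -2.9, 117.5]
eef_rot: [2.618, -0.001, 1.292]
wrist_force: [0.2, 0.9, -3.3]
finger_gap: 33.5
finger_force: 50.0
unit in deck [51.  -1.  35.2] F deck [-2.2 -0.7 -3.4] rot [ 1.5e+02 -1.0e-01  7.4e+01] grip 50 gap 33.7 t 6.5
d mm [ 16.4  -3.6 -31. ] w deg [-0.1  0.  -0. ] tcp [558.  -7.  86.]
```

View pics/w3.png

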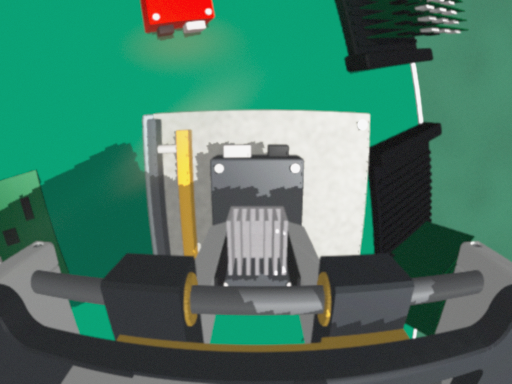

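The unit sits square to the bar over the deck, with its side at u≈211 and the bar's face at u≈192. Now I'll lower it and feel for the deck.

```bash
python3 -m inch '[{"dx":0.004,"dy":-0.001,"dz":-0.007,"wx":0,"wy":0,"wz":0,"gripper":0.2},{"dx":0.008,"dy":-0.002,"dz":-0.015,"wx":0,"wy":0,"wz":0,"gripper":0.2},{"dx":0.012,"dy":-0.003,"dz":-0.022,"wx":0,"wy":0,"wz":0,"gripper":0.2},{"dx":0.014,"dy":-0.004,"dz":-0.026,"wx":0,"wy":0,"wz":0,"gripper":0.2},{"dx":0.014,"dy":-0.004,"dz":-0.026,"wx":0,"wy":0,"wz":0,"gripper":0.2}]'
python3 -m inch '[{"dx":0,"dy":0,"dz":0,"wx":0,"wy":0,"wz":0,"gripper":0.2},{"dx":0,"dy":0,"dz":0,"wx":0,"wy":0,"wz":0,"gripper":0.2},{"dx":0,"dy":0,"dz":0,"wx":0,"wy":0,"wz":0,"gripper":0.2},{"dx":0.001,"dy":0,"dz":-0.0017,"wx":0,"wy":0,"wz":0,"gripper":0.2},{"dx":0.001,"dy":0,"dz":-0.0017,"wx":0,"wy":0,"wz":0,"gripper":0.2}]'
python3 -c "
from g import *
goto((50,0,0),1)"
python3 -m inch '[{"dx":0,"dy":0,"dz":0,"wx":0,"wy":0,"wz":0,"gripper":0.2},{"dx":0,"dy":0,"dz":0,"wx":0,"wy":0,"wz":0,"gripper":0.2},{"dx":0.001,"dy":0,"dz":-0.0017,"wx":0,"wy":0,"wz":0,"gripper":0.2},{"dx":0.001,"dy":0,"dz":-0.0017,"wx":0,"wy":0,"wz":0,"gripper":0.2},{"dx":0.001,"dy":0,"dz":-0.0017,"wx":0,"wy":0,"wz":0,"gripper":0.2}]'
python3 -c "
from g import *
goto((50,0,0),1)"
```

```text
clock: 6.97
eef_pos: [555.7, -7.2, 88.8]
eef_rot: [2.621, -0.0, 1.292]
wrist_force: [0.1, -0.3, -3.4]
finger_gap: 33.6
finger_force: 50.0
clock: 7.38
eef_pos: [557.0, -6.9, 88.8]
eef_rot: [2.619, -0.001, 1.292]
wrist_force: [-0.1, -0.4, -3.6]
finger_gap: 33.4
finger_force: 50.0
unit in deck [50.  -0.7  2.9] F deck [-1.8 -0.4 -3.1] rot [ 1.5e+02 -1.0e-01  7.4e+01] grip 50 gap 33.4 t 7.3833
d mm [ 1.5  0.3 -2.5] w deg [-0.1 -0.  -0. ] tcp [558.  -7.  86.]
clock: 7.8
eef_pos: [557.6, -6.9, 87.8]
eef_rot: [2.619, -0.001, 1.292]
wrist_force: [-15.8, 3.0, 14.4]
finger_gap: 33.7
finger_force: 50.0
unit in deck [50.  -0.5  1.7] F deck [-6.6 -1.5 20.4] rot [150.  -0.  74.] grip 50 gap 33.7 t 7.8
d mm [ 0.9  0.3 -1.5] w deg [-0. -0. -0.] tcp [558.  -7.  86.]
```

```bash
python3 -m inch '[{"dx":-0.0003,"dy":0,"dz":0.0005,"wx":0,"wy":0,"wz":0,"gripper":0.2},{"dx":-0.0045,"dy":0.001,"dz":-0.002,"wx":0,"wy":0,"wz":0,"gripper":0.2},{"dx":-0.009,"dy":0.0024,"dz":-0.0045,"wx":0,"wy":0,"wz":0,"gripper":0.2},{"dx":-0.013,"dy":0.0036,"dz":-0.007,"wx":0,"wy":0,"wz":0,"gripper":0.2},{"dx":-0.013,"dy":0.0036,"dz":-0.007,"wx":0,"wy":0,"wz":0,"gripper":0.2}]'
python3 -c "
from g import *
goto((22,0,1.5),1)"
python3 -m inch '[{"dx":0,"dy":0,"dz":0,"wx":0,"wy":0,"wz":0,"gripper":0.2},{"dx":-0.0017,"dy":0.0005,"dz":-0.001,"wx":0,"wy":0,"wz":0,"gripper":0.2},{"dx":-0.0033,"dy":0.001,"dz":-0.002,"wx":0,"wy":0,"wz":0,"gripper":0.2},{"dx":-0.0033,"dy":0.001,"dz":-0.002,"wx":0,"wy":0,"wz":0,"gripper":0.2},{"dx":-0.0033,"dy":0.001,"dz":-0.002,"wx":0,"wy":0,"wz":0,"gripper":0.2}]'
python3 -c "
from g import *
goto((22,0,1.5),1)"
```

```text
clock: 8.22
eef_pos: [544.1, -3.0, 79.8]
eef_rot: [2.619, -0.001, 1.292]
wrist_force: [-6.4, 3.1, 4.6]
finger_gap: 33.4
finger_force: 50.0
unit in deck [33.9 -0.5  1.7] F deck [-3.8  1.2  7.5] rot [ 1.501e+02 -1.000e-01  7.400e+01] grip 50 gap 33.4 t 8.2167
d mm [-9.7  3.3 -6.2] w deg [-0.1 -0.  -0. ] tcp [534.   0.  74.]
clock: 8.63
eef_pos: [541.6, -2.2, 78.2]
eef_rot: [2.619, -0.001, 1.292]
wrist_force: [-5.0, 3.4, 6.4]
finger_gap: 33.6
finger_force: 50.0
unit in deck [30.8 -0.4  1.7] F deck [-1.8  1.9  8.5] rot [ 1.5e+02 -1.0e-01  7.4e+01] grip 50 gap 33.6 t 8.6333
d mm [-7.1  2.5 -4.6] w deg [-0.1 -0.  -0. ] tcp [534.   0.  74.]
```

```bash
python3 -m inch '[{"dx":-0.0017,"dy":0.0005,"dz":-0.001,"wx":0,"wy":0,"wz":0,"gripper":0.2},{"dx":-0.0033,"dy":0.001,"dz":-0.002,"wx":0,"wy":0,"wz":0,"gripper":0.2},{"dx":-0.0033,"dy":0.001,"dz":-0.002,"wx":0,"wy":0,"wz":0,"gripper":0.2},{"dx":-0.0033,"dy":0.001,"dz":-0.002,"wx":0,"wy":0,"wz":0,"gripper":0.2},{"dx":-0.0033,"dy":0.001,"dz":-0.002,"wx":0,"wy":0,"wz":0,"gripper":0.2}]'
python3 -c "
from g import *
goto((22,0,1.5),1)"
python3 -m inch '[{"dx":-0.0017,"dy":0.0005,"dz":-0.001,"wx":0,"wy":0,"wz":0,"gripper":0.2},{"dx":-0.0033,"dy":0.001,"dz":-0.002,"wx":0,"wy":0,"wz":0,"gripper":0.2},{"dx":-0.0033,"dy":0.001,"dz":-0.002,"wx":0,"wy":0,"wz":0,"gripper":0.2},{"dx":-0.0033,"dy":0.001,"dz":-0.002,"wx":0,"wy":0,"wz":0,"gripper":0.2},{"dx":-0.0033,"dy":0.001,"dz":-0.002,"wx":0,"wy":0,"wz":0,"gripper":0.2}]'
python3 - <<'E'
from g import *
goto((22,0,1.5),1);wrist("pics/w4.png")
a=cv2.imread("pics/w3.png")[110:260,140:310];b=cv2.imread("pics/w4.png")[110:260,140:310]
cv2.imwrite("pics/c4.png",np.hstack([cv2.resize(x,(400,353),interpolation=cv2.INTER_CUBIC) for x in(a,b)]))
E
```

```text
clock: 9.05
eef_pos: [538.5, -1.3, 76.4]
eef_rot: [2.618, -0.001, 1.292]
wrist_force: [-1.3, 0.8, 5.2]
finger_gap: 33.7
finger_force: 50.0
unit in deck [27.2 -0.4  1.7] F deck [1.4 0.4 5.2] rot [ 1.5e+02 -1.0e-01  7.4e+01] grip 50 gap 33.7 t 9.05
d mm [-4.1  1.6 -2.8] w deg [-0.1  0.  -0. ] tcp [534.   0.  74.]
clock: 9.47
eef_pos: [535.2, -0.3, 74.4]
eef_rot: [2.618, -0.001, 1.292]
wrist_force: [-0.6, -0.7, 6.8]
finger_gap: 33.8
finger_force: 50.0
unit in deck [23.2 -0.3  1.7] F deck [ 3.1 -0.8  6.1] rot [ 1.5e+02 -1.0e-01  7.4e+01] grip 50 gap 33.8 t 9.4667
d mm [-0.8  0.6 -0.8] w deg [-0.1  0.  -0. ] tcp [534.   0.  74.]
```

View pics/c4.png

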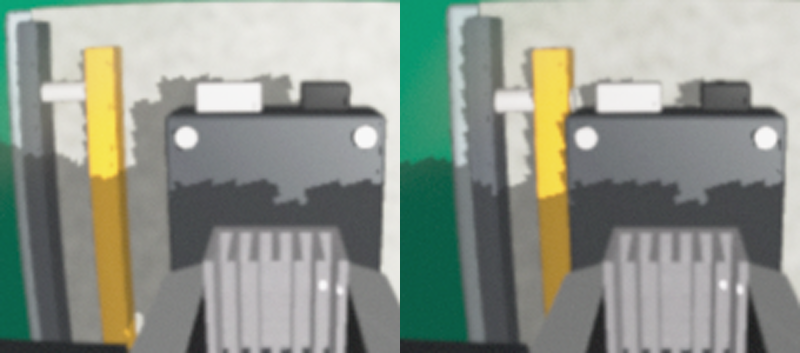

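The bar is flush against the unit's side and the gap between bar and strip has narrowed, so it is partly in. I'll push about 2.5 mm more and hold.

```bash
python3 -m inch '[{"dx":-0.001,"dy":0.0003,"dz":-0.0006,"wx":0,"wy":0,"wz":0,"gripper":0.2},{"dx":-0.0021,"dy":0.0006,"dz":-0.0012,"wx":0,"wy":0,"wz":0,"gripper":0.2},{"dx":-0.0021,"dy":0.0006,"dz":-0.0012,"wx":0,"wy":0,"wz":0,"gripper":0.2},{"dx":-0.0021,"dy":0.0006,"dz":-0.0012,"wx":0,"wy":0,"wz":0,"gripper":0.2},{"dx":-0.0021,"dy":0.0006,"dz":-0.0012,"wx":0,"wy":0,"wz":0,"gripper":0.2}]'
python3 - <<'E'
from g import *
tell();wrist("pics/w5.png")
# bar/strip gap along image rows near rod, above shadow
for f in("w3","w4","w5"):
    im=cv2.imread(f"pics/{f}.png");h=cv2.cvtColor(im,cv2.COLOR_BGR2HSV)
    for v in (140,158,165):
        r=h[v];y=np.where((r[:,1]>120)&(r[:,0]>12)&(r[:,0]<32))[0];y=y[(y>165)&(y<225)]
        dk=np.where((h[v,:,2]<125)&(h[v,:,1]<90))[0];dk=dk[(dk>140)&(dk<y.min()-2)] if len(y) else []
        print(f,v,"brass",y.min() if len(y) else None,y.max() if len(y) else None,"strip right",max(dk) if len(dk) else None)
E
```

```text
clock: 9.93
eef_pos: [533.1, 0.3, 73.2]
eef_rot: [2.618, -0.001, 1.292]
wrist_force: [2.4, -0.0, 5.3]
finger_gap: 33.4
finger_force: 50.0
unit in deck [20.7 -0.3  1.8] F deck [4.6 0.6 3.4] rot [ 1.5e+02 -1.0e-01  7.4e+01] grip 50 gap 33.4 t 9.9333
w3 140 brass 176 190 strip right 160
w3 158 brass 177 191 strip right 161
w3 165 brass 177 191 strip right 161
w4 140 brass 197 212 strip right 182
w4 158 brass 197 211 strip right 183
w4 165 brass 197 209 strip right 183
w5 140 brass 197 212 strip right 186
w5 158 brass 197 211 strip right 186
w5 165 brass 197 209 strip right 187
```

```bash
python3 -m inch '[{"dx":-0.0008,"dy":0.0002,"dz":-0.0005,"wx":0,"wy":0,"wz":0,"gripper":0.2},{"dx":-0.0015,"dy":0.0004,"dz":-0.0009,"wx":0,"wy":0,"wz":0,"gripper":0.2},{"dx":-0.0015,"dy":0.0004,"dz":-0.0009,"wx":0,"wy":0,"wz":0,"gripper":0.2},{"dx":-0.0015,"dy":0.0004,"dz":-0.0009,"wx":0,"wy":0,"wz":0,"gripper":0.2},{"dx":-0.0015,"dy":0.0004,"dz":-0.0009,"wx":0,"wy":0,"wz":0,"gripper":0.2}]'
python3 - <<'E'
from g import *
tell();wrist("pics/w6.png")
f="w6"
im=cv2.imread(f"pics/{f}.png");h=cv2.cvtColor(im,cv2.COLOR_BGR2HSV)
for v in (140,158):
        r=h[v];y=np.where((r[:,1]>120)&(r[:,0]>12)&(r[:,0]<32))[0];y=y[(y>165)&(y<225)]
        dk=np.where((h[v,:,2]<125)&(h[v,:,1]<90))[0];dk=dk[(dk>140)&(dk<y.min()-2)]
        print(f,v,"brass",y.min(),y.max(),"strip right",max(dk) if len(dk) else None)
E
```

```text
clock: 10.4
eef_pos: [531.8, 0.7, 72.3]
eef_rot: [2.618, -0.001, 1.292]
wrist_force: [2.8, -1.1, 5.8]
finger_gap: 33.6
finger_force: 50.0
unit in deck [19.1 -0.3  1.8] F deck [ 5.5 -0.3  3.5] rot [ 1.5e+02 -1.0e-01  7.4e+01] grip 50 gap 33.6 t 10.4
w6 140 brass 197 212 strip right 188
w6 158 brass 197 211 strip right 189
```

Not at the stop: the force is still rising along the spring's slope and the bar is about 7 mm in, held for over 0.4 s. Now back off, lift and turn.

```bash
python3 -m inch '[{"dx":0.005,"dy":-0.0015,"dz":0.0035,"wx":0,"wy":0,"wz":0,"gripper":0.2},{"dx":0.015,"dy":-0.004,"dz":0.01,"wx":0,"wy":0,"wz":0,"gripper":0.2},{"dx":0.025,"dy":-0.007,"dz":0.018,"wx":0,"wy":0,"wz":0,"gripper":0.2},{"dx":0.02,"dy":-0.0055,"dz":0.035,"wx":0,"wy":0,"wz":0,"gripper":0.2},{"dx":0.015,"dy":-0.004,"dz":0.055,"wx":0,"wy":0,"wz":0,"gripper":0.2}]'
python3 -c "
from g import *
goto((75,0,45),2)"
```

```text
clock: 10.87
eef_pos: [544.7, -3.5, 124.9]
eef_rot: [2.625, 0.0, 1.291]
wrist_force: [-0.6, 0.0, -4.2]
finger_gap: 33.7
finger_force: 50.0
unit in deck [56.9 -0.8 40.5] F deck [-2.6 -0.1 -3.4] rot [150.4   0.   74. ] grip 50 gap 33.7 t 10.8667
d mm [12.9 -2.9 12.9] w deg [ 42.9 -12.7 -78.1] tcp [558.  -6. 138.]
```

```bash
python3 -m inch '[{"dx":0.004,"dy":-0.001,"dz":0.004,"wx":2.9,"wy":-0.8,"wz":-5.2,"gripper":0.2},{"dx":0.008,"dy":-0.002,"dz":0.008,"wx":5.7,"wy":-1.7,"wz":-10.4,"gripper":0.2},{"dx":0.013,"dy":-0.003,"dz":0.013,"wx":8.6,"wy":-2.5,"wz":-15.6,"gripper":0.2},{"dx":0.013,"dy":-0.003,"dz":0.013,"wx":11.4,"wy":-3.4,"wz":-20.8,"gripper":0.2},{"dx":0.013,"dy":-0.003,"dz":0.013,"wx":14.3,"wy":-4.2,"wz":-26,"gripper":0.2}]'
python3 -m inch '[{"dx":0,"dy":0,"dz":0,"wx":2.9,"wy":-0.8,"wz":-5.2,"gripper":0.2},{"dx":0,"dy":0,"dz":0,"wx":5.7,"wy":-1.7,"wz":-10.4,"gripper":0.2},{"dx":0,"dy":0,"dz":0,"wx":8.6,"wy":-2.5,"wz":-15.6,"gripper":0.2},{"dx":0,"dy":0,"dz":0,"wx":11.4,"wy":-3.4,"wz":-20.8,"gripper":0.2},{"dx":0,"dy":0,"dz":0,"wx":14.3,"wy":-4.2,"wz":-26,"gripper":0.2}]'
python3 -m inch '[{"dx":0,"dy":0,"dz":0,"wx":2.9,"wy":-0.8,"wz":-5.2,"gripper":0.2},{"dx":0,"dy":0,"dz":0,"wx":5.7,"wy":-1.7,"wz":-10.4,"gripper":0.2},{"dx":0,"dy":0,"dz":0,"wx":8.6,"wy":-2.5,"wz":-15.6,"gripper":0.2},{"dx":0,"dy":0,"dz":0,"wx":11.4,"wy":-3.4,"wz":-20.8,"gripper":0.2},{"dx":0,"dy":0,"dz":0,"wx":14.3,"wy":-4.2,"wz":-26,"gripper":0.2}]'
python3 -m inch '[{"dx":0,"dy":0,"dz":0,"wx":0,"wy":0,"wz":0,"gripper":0.2},{"dx":0,"dy":0,"dz":0,"wx":0,"wy":0,"wz":0,"gripper":0.2},{"dx":0,"dy":0,"dz":0,"wx":0,"wy":0,"wz":0,"gripper":0.2},{"dx":0,"dy":0,"dz":0,"wx":0,"wy":0,"wz":0,"gripper":0.2},{"dx":0,"dy":0,"dz":0,"wx":0,"wy":0,"wz":0,"gripper":0.2}]'
python3 -c "
from g import *
goto((75,0,5),2);print(manip.read_state()['joints'])"
```

```text
clock: 11.28
eef_pos: [558.3, -6.4, 138.6]
eef_rot: [2.681, -0.253, 0.822]
wrist_force: [-0.7, -0.2, -4.2]
finger_gap: 33.4
finger_force: 50.0
clock: 11.7
eef_pos: [558.1, -6.3, 138.2]
eef_rot: [2.861, -0.445, 0.303]
wrist_force: [-0.5, -0.2, -4.1]
finger_gap: 33.5
finger_force: 50.0
clock: 12.12
eef_pos: [558.1, -6.3, 138.2]
eef_rot: [3.137, -0.521, -0.283]
wrist_force: [-0.5, 0.4, -3.5]
finger_gap: 33.7
finger_force: 50.0
clock: 12.53
eef_pos: [559.2, -6.3, 139.7]
eef_rot: [3.134, -0.524, -0.276]
wrist_force: [1.1, 0.1, -4.4]
finger_gap: 33.7
finger_force: 50.0
unit in deck [77.2  0.3 46. ] F deck [-1.4  0.4 -4.3] rot [179.6 -30.  -15.8] grip 50 gap 33.7 t 12.5333
d mm [ 17.7  -5.5 -36.6] w deg [ 0.4 -0.1  0. ] tcp [577. -12. 103.]
[-0.00974345  0.15841789  1.9548782  -0.27378273  0.53778302  2.03926184]
```

```bash
python3 -m inch '[{"dx":0.005,"dy":-0.0015,"dz":-0.01,"wx":0.4,"wy":0,"wz":0,"gripper":0.2},{"dx":0.01,"dy":-0.003,"dz":-0.02,"wx":0.4,"wy":0,"wz":0,"gripper":0.2},{"dx":0.016,"dy":-0.0045,"dz":-0.03,"wx":0.4,"wy":0,"wz":0,"gripper":0.2},{"dx":0.02,"dy":-0.0057,"dz":-0.036,"wx":0.4,"wy":0,"wz":0,"gripper":0.2},{"dx":0.02,"dy":-0.0057,"dz":-0.036,"wx":0.4,"wy":0,"wz":0,"gripper":0.2}]'
python3 -m inch '[{"dx":0,"dy":0,"dz":0,"wx":0,"wy":0,"wz":0,"gripper":0.2},{"dx":0,"dy":0,"dz":0,"wx":0,"wy":0,"wz":0,"gripper":0.2},{"dx":0,"dy":0,"dz":0,"wx":0,"wy":0,"wz":0,"gripper":0.2},{"dx":0.0005,"dy":-0.0001,"dz":-0.001,"wx":0,"wy":0,"wz":0,"gripper":0.2},{"dx":0.0005,"dy":-0.0001,"dz":-0.001,"wx":0,"wy":0,"wz":0,"gripper":0.2}]'
python3 -c "
from g import *
goto((65,0,1.5),2)"
python3 -m inch '[{"dx":0,"dy":0,"dz":0,"wx":0,"wy":0,"wz":0,"gripper":0.2},{"dx":0,"dy":0,"dz":0,"wx":0,"wy":0,"wz":0,"gripper":0.2},{"dx":0.0005,"dy":-0.0001,"dz":-0.0009,"wx":0,"wy":0,"wz":0,"gripper":0.2},{"dx":0.0005,"dy":-0.0001,"dz":-0.0009,"wx":0,"wy":0,"wz":0,"gripper":0.2},{"dx":0.0005,"dy":-0.0001,"dz":-0.0009,"wx":0,"wy":0,"wz":0,"gripper":0.2}]'
python3 -c "
from g import *
goto((65,0,1.5),2)"
```

```text
clock: 12.95
eef_pos: [579.2, -12.2, 102.6]
eef_rot: [-3.141, -0.521, -0.281]
wrist_force: [0.2, -0.5, -4.0]
finger_gap: 33.2
finger_force: 50.0
clock: 13.37
eef_pos: [579.9, -12.1, 103.2]
eef_rot: [-3.14, -0.523, -0.281]
wrist_force: [-0.3, -0.3, -3.5]
finger_gap: 33.5
finger_force: 50.0
unit in deck [77.6  0.6  3.6] F deck [-2.  -0.4 -3. ] rot [-179.9  -30.   -16.1] grip 50 gap 33.5 t 13.3667
d mm [-9.6  2.1 -8.1] w deg [-0.1 -0.   0.1] tcp [570. -10.  95.]
clock: 13.78
eef_pos: [580.3, -12.3, 102.0]
eef_rot: [-3.14, -0.523, -0.281]
wrist_force: [0.9, -0.5, -4.0]
finger_gap: 33.5
finger_force: 50.0
unit in deck [77.4  0.6  2.3] F deck [-1.2 -0.2 -4. ] rot [-179.9  -29.9  -16.1] grip 50 gap 33.5 t 13.7833
d mm [-10.1   2.3  -6.9] w deg [-0.1 -0.   0.1] tcp [570. -10.  95.]
```

```bash
python3 -m inch '[{"dx":0.0005,"dy":-0.0001,"dz":-0.0009,"wx":0,"wy":0,"wz":0,"gripper":0.2},{"dx":0.0005,"dy":-0.0001,"dz":-0.0009,"wx":0,"wy":0,"wz":0,"gripper":0.2},{"dx":0.0005,"dy":-0.0001,"dz":-0.0009,"wx":0,"wy":0,"wz":0,"gripper":0.2},{"dx":0.0005,"dy":-0.0001,"dz":-0.0009,"wx":0,"wy":0,"wz":0,"gripper":0.2},{"dx":0.0005,"dy":-0.0001,"dz":-0.0009,"wx":0,"wy":0,"wz":0,"gripper":0.2}]'
python3 -c "
from g import *
goto((50,0,1.5),2)"
python3 -m inch '[{"dx":-0.004,"dy":0.0012,"dz":-0.0025,"wx":0,"wy":0,"wz":0,"gripper":0.2},{"dx":-0.009,"dy":0.0024,"dz":-0.0054,"wx":0,"wy":0,"wz":0,"gripper":0.2},{"dx":-0.014,"dy":0.0038,"dz":-0.0083,"wx":0,"wy":0,"wz":0,"gripper":0.2},{"dx":-0.019,"dy":0.0052,"dz":-0.0113,"wx":0,"wy":0,"wz":0,"gripper":0.2},{"dx":-0.022,"dy":0.006,"dz":-0.013,"wx":0,"wy":0,"wz":0,"gripper":0.2}]'
python3 -c "
from g import *
goto((42,0,1.5),2)"
```

```text
clock: 14.2
eef_pos: [580.6, -12.3, 101.5]
eef_rot: [-3.14, -0.523, -0.281]
wrist_force: [-9.3, -0.6, 5.7]
finger_gap: 33.5
finger_force: 50.0
unit in deck [77.4  0.6  1.8] F deck [-4.8 -3.1  9.3] rot [-179.9  -29.9  -16.1] grip 50 gap 33.5 t 14.2
d mm [-22.9   5.9 -13.9] w deg [-0.1 -0.   0.1] tcp [558.  -6.  88.]
clock: 14.62
eef_pos: [558.6, -6.1, 88.3]
eef_rot: [-3.139, -0.524, -0.281]
wrist_force: [-0.5, 0.7, 3.7]
finger_gap: 33.8
finger_force: 50.0
unit in deck [51.   0.6  1.8] F deck [1.3 0.5 3.6] rot [-179.9  -30.   -16.1] grip 50 gap 33.8 t 14.6167
d mm [-7.5  1.6 -4.7] w deg [-0.1  0.   0.1] tcp [551.  -4.  84.]
```

Light, flat contact with the deck. Now I'll push on to x ≈ 37, which matches the depth of the first push.

```bash
python3 -m inch '[{"dx":-0.002,"dy":0.0005,"dz":-0.0012,"wx":0,"wy":0,"wz":0,"gripper":0.2},{"dx":-0.004,"dy":0.001,"dz":-0.0024,"wx":0,"wy":0,"wz":0,"gripper":0.2},{"dx":-0.006,"dy":0.0016,"dz":-0.0036,"wx":0,"wy":0,"wz":0,"gripper":0.2},{"dx":-0.0075,"dy":0.002,"dz":-0.0045,"wx":0,"wy":0,"wz":0,"gripper":0.2},{"dx":-0.0075,"dy":0.002,"dz":-0.0045,"wx":0,"wy":0,"wz":0,"gripper":0.2}]'
python3 -c "
from g import *
tell()"
python3 -m inch '[{"dx":-0.0015,"dy":0.0004,"dz":-0.0009,"wx":0,"wy":0,"wz":0,"gripper":0.2},{"dx":-0.003,"dy":0.0008,"dz":-0.0018,"wx":0,"wy":0,"wz":0,"gripper":0.2},{"dx":-0.004,"dy":0.001,"dz":-0.0024,"wx":0,"wy":0,"wz":0,"gripper":0.2},{"dx":-0.004,"dy":0.001,"dz":-0.0024,"wx":0,"wy":0,"wz":0,"gripper":0.2},{"dx":-0.004,"dy":0.001,"dz":-0.0024,"wx":0,"wy":0,"wz":0,"gripper":0.2}]'
python3 -c "
from g import *
goto((37,0,1.8),2)
cv2.imwrite('pics/s7.png',cv2.resize(manip.camera('scene')[140:260,190:350],(800,600)))"
```

```text
clock: 15.03
eef_pos: [551.4, -4.1, 84.0]
eef_rot: [-3.139, -0.524, -0.281]
wrist_force: [-0.6, 0.8, 6.2]
finger_gap: 33.7
finger_force: 50.0
unit in deck [42.4  0.5  1.7] F deck [2.4 0.6 5.8] rot [-179.9  -30.   -16.1] grip 50 gap 33.7 t 15.0333
clock: 15.45
eef_pos: [547.8, -3.1, 81.8]
eef_rot: [-3.139, -0.524, -0.281]
wrist_force: [0.5, 1.1, 6.2]
finger_gap: 33.6
finger_force: 50.0
unit in deck [38.   0.4  1.7] F deck [3.2 1.2 5.3] rot [-179.9  -30.   -16.1] grip 50 gap 33.6 t 15.45
d mm [-1.  -0.1 -0.4] w deg [-0.1  0.1  0.1] tcp [547.  -3.  81.]
```

View pics/s7.png

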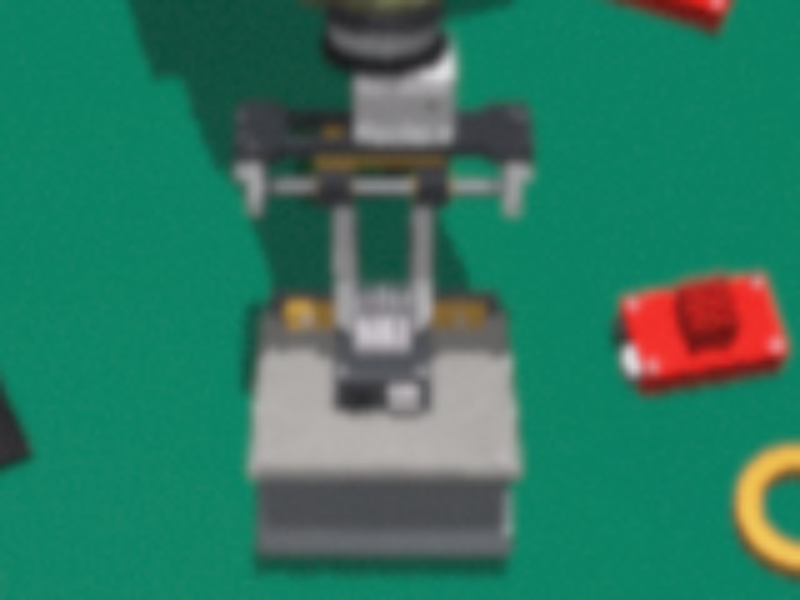

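The scene view shows the unit centred on the deck at about (383,350), sockets up-slope and plain end against the bar. I'll push 2 mm more and hold.

```bash
python3 -m inch '[{"dx":-0.001,"dy":0.0003,"dz":-0.0006,"wx":0,"wy":0,"wz":0,"gripper":0.2},{"dx":-0.0018,"dy":0.0005,"dz":-0.0011,"wx":0,"wy":0,"wz":0,"gripper":0.2},{"dx":-0.0018,"dy":0.0005,"dz":-0.0011,"wx":0,"wy":0,"wz":0,"gripper":0.2},{"dx":-0.0018,"dy":0.0005,"dz":-0.0011,"wx":0,"wy":0,"wz":0,"gripper":0.2},{"dx":-0.0018,"dy":0.0005,"dz":-0.0011,"wx":0,"wy":0,"wz":0,"gripper":0.2}]'
python3 - <<'E'
from g import *
tell();im=manip.camera("scene");cv2.imwrite("pics/s8.png",im)
# bar visible ends: brass blobs before/after, metres along deck
D=deck();b=cv2.imread("pics/scene0.png")
for n,i in(("free",b),("pushed",im)):
    h=cv2.cvtColor(i,cv2.COLOR_BGR2HSV);m=(h[...,1]>90)&(h[...,0]<32)&(h[...,0]>8)&(h[...,2]>70)
    for u0,u1 in((246,259),(275,288)):
        yy,xx=np.where(m[192:215,u0:u1]);print(n,len(yy),np.round(yy.mean()+192,2),np.round(xx.mean()+u0,1))
p=[proj("scene",O+D@np.array([x,50,18])) for x in(0,-8)];print("expected shift for 8mm",np.round(p[1]-p[0],2))
E
```

```text
clock: 15.92
eef_pos: [546.2, -2.6, 80.8]
eef_rot: [-3.139, -0.525, -0.281]
wrist_force: [2.4, 1.2, 6.0]
finger_gap: 33.8
finger_force: 50.0
unit in deck [36.1  0.5  1.8] F deck [4.7 1.8 4.3] rot [-179.9  -30.1  -16.1] grip 50 gap 33.8 t 15.9167
free 72 203.44 252.5
free 70 203.5 280.4
pushed 46 201.46 250.7
pushed 44 201.86 281.3
expected shift for 8mm [-0.08 -1.25]
```

```bash
python3 -m inch '[{"dx":-0.0008,"dy":0.0002,"dz":-0.0005,"wx":0,"wy":0,"wz":0,"gripper":0.2},{"dx":-0.0008,"dy":0.0002,"dz":-0.0005,"wx":0,"wy":0,"wz":0,"gripper":0.2},{"dx":-0.0008,"dy":0.0002,"dz":-0.0005,"wx":0,"wy":0,"wz":0,"gripper":0.2},{"dx":-0.0008,"dy":0.0002,"dz":-0.0005,"wx":0,"wy":0,"wz":0,"gripper":0.2},{"dx":-0.0008,"dy":0.0002,"dz":-0.0005,"wx":0,"wy":0,"wz":0,"gripper":0.2}]'
python3 -c "
from g import *
tell()"
python3 -m inch '[{"dx":0.006,"dy":-0.0015,"dz":0.004,"wx":0,"wy":0,"wz":0,"gripper":0.2},{"dx":0.015,"dy":-0.004,"dz":0.01,"wx":0,"wy":0,"wz":0,"gripper":0.2},{"dx":0.024,"dy":-0.007,"dz":0.018,"wx":0,"wy":0,"wz":0,"gripper":0.2},{"dx":0.02,"dy":-0.006,"dz":0.045,"wx":0,"wy":0,"wz":0,"gripper":0.2},{"dx":0.01,"dy":-0.003,"dz":0.08,"wx":0,"wy":0,"wz":0,"gripper":0.2}]'
python3 -m inch '[{"dx":-0.01,"dy":-0.01,"dz":0.03,"wx":1.6,"wy":5.8,"wz":0,"gripper":0.2},{"dx":-0.02,"dy":-0.03,"dz":0.06,"wx":3.2,"wy":11.5,"wz":0,"gripper":0.2},{"dx":-0.03,"dy":-0.055,"dz":0.075,"wx":4.9,"wy":17.3,"wz":0,"gripper":0.2},{"dx":-0.045,"dy":-0.085,"dz":0.08,"wx":6.6,"wy":23,"wz":0,"gripper":0.2},{"dx":-0.06,"dy":-0.115,"dz":0.08,"wx":8.2,"wy":28.8,"wz":0,"gripper":0.2}]'
python3 -c "
from g import *
s=tell()[0];print(s['eef_pos'])"
```

```text
clock: 16.38
eef_pos: [545.4, -2.4, 80.4]
eef_rot: [-3.139, -0.525, -0.281]
wrist_force: [2.8, 0.5, 5.9]
finger_gap: 33.6
finger_force: 50.0
unit in deck [35.2  0.5  1.7] F deck [5.1 1.3 3.9] rot [-179.9  -30.1  -16.1] grip 50 gap 33.6 t 16.3833
clock: 16.8
eef_pos: [553.1, -5.9, 156.8]
eef_rot: [3.141, -0.515, -0.281]
wrist_force: [0.8, -0.1, -3.2]
finger_gap: 33.7
finger_force: 50.0
clock: 17.22
eef_pos: [494.0, -121.6, 241.5]
eef_rot: [-3.141, 0.003, -0.28]
wrist_force: [0.8, 0.1, -4.0]
finger_gap: 33.2
finger_force: 50.0
unit in deck [  85.5 -128.3  153.8] F deck [-1.3  0.4 -3.8] rot [-1.8e+02  1.0e-01 -1.6e+01] grip 50 gap 33.2 t 17.2167
[ 494.02054613 -121.57669038  241.45375834]
```

```bash
python3 -m inch '[{"dx":-0.007,"dy":-0.03,"dz":0,"wx":0,"wy":0,"wz":6,"gripper":0.2},{"dx":-0.014,"dy":-0.07,"dz":0,"wx":0,"wy":0,"wz":12,"gripper":0.2},{"dx":-0.02,"dy":-0.11,"dz":0,"wx":0,"wy":0,"wz":19,"gripper":0.2},{"dx":-0.027,"dy":-0.15,"dz":0,"wx":0,"wy":0,"wz":26,"gripper":0.2},{"dx":-0.034,"dy":-0.18,"dz":0,"wx":0,"wy":0,"wz":26,"gripper":0.2}]'
python3 -m inch '[{"dx":0,"dy":-0.015,"dz":-0.03,"wx":0,"wy":0,"wz":0,"gripper":0.2},{"dx":0,"dy":-0.026,"dz":-0.065,"wx":0,"wy":0,"wz":0,"gripper":0.2},{"dx":0,"dy":-0.026,"dz":-0.1,"wx":0,"wy":0,"wz":0,"gripper":0.2},{"dx":0,"dy":-0.026,"dz":-0.12,"wx":0,"wy":0,"wz":0,"gripper":0.2},{"dx":0,"dy":-0.026,"dz":-0.13,"wx":0,"wy":0,"wz":0,"gripper":0.2}]'
python3 -m inch '[{"dx":0,"dy":0,"dz":0,"wx":0,"wy":0,"wz":0,"gripper":0.2},{"dx":0,"dy":0,"dz":0,"wx":0,"wy":0,"wz":0,"gripper":0.2},{"dx":0,"dy":0,"dz":0,"wx":0,"wy":0,"wz":0,"gripper":0.2},{"dx":0,"dy":0,"dz":0,"wx":0,"wy":0,"wz":0,"gripper":0.2},{"dx":0,"dy":0,"dz":0,"wx":0,"wy":0,"wz":0,"gripper":0.2}]'
python3 -c "
from g import *
wrist('pics/w9.png')"
```

```text
clock: 17.63
eef_pos: [459.5, -302.4, 238.3]
eef_rot: [-3.141, 0.002, 0.18]
wrist_force: [0.8, 0.8, -3.8]
finger_gap: 34.1
finger_force: 50.0
clock: 18.05
eef_pos: [458.8, -325.5, 105.3]
eef_rot: [-3.137, 0.005, 0.172]
wrist_force: [0.7, 0.3, -4.7]
finger_gap: 33.6
finger_force: 50.0
clock: 18.47
eef_pos: [461.2, -326.9, 110.9]
eef_rot: [3.14, -0.001, 0.173]
wrist_force: [0.0, 0.7, -3.2]
finger_gap: 33.7
finger_force: 50.0
```

View pics/w9.png

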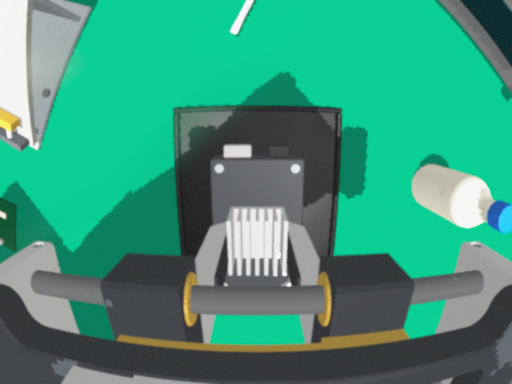

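The unit is square and centred over the tray, whose rim spans u=175–341. Now I'll lower it.

```bash
python3 -m inch '[{"dx":0,"dy":0,"dz":-0.02,"wx":0,"wy":0,"wz":0,"gripper":0.2},{"dx":0,"dy":0,"dz":-0.04,"wx":0,"wy":0,"wz":0,"gripper":0.2},{"dx":0,"dy":0,"dz":-0.058,"wx":0,"wy":0,"wz":0,"gripper":0.2},{"dx":0,"dy":0,"dz":-0.066,"wx":0,"wy":0,"wz":0,"gripper":0.2},{"dx":0,"dy":0,"dz":-0.068,"wx":0,"wy":0,"wz":0,"gripper":0.2}]'
python3 -m inch '[{"dx":0,"dy":0,"dz":0,"wx":0,"wy":0,"wz":0,"gripper":0.2},{"dx":0,"dy":0,"dz":0,"wx":0,"wy":0,"wz":0,"gripper":0.2},{"dx":0,"dy":0,"dz":-0.001,"wx":0,"wy":0,"wz":0,"gripper":0.2},{"dx":0,"dy":0,"dz":-0.0025,"wx":0,"wy":0,"wz":0,"gripper":0.2},{"dx":0,"dy":0,"dz":-0.0025,"wx":0,"wy":0,"wz":0,"gripper":0.2}]'
python3 -m inch '[{"dx":0,"dy":0,"dz":0,"wx":0,"wy":0,"wz":0,"gripper":0.2},{"dx":0,"dy":0,"dz":0,"wx":0,"wy":0,"wz":0,"gripper":0.2},{"dx":0,"dy":0,"dz":-0.001,"wx":0,"wy":0,"wz":0,"gripper":0.2},{"dx":0,"dy":0,"dz":-0.001,"wx":0,"wy":0,"wz":0,"gripper":0.2},{"dx":0,"dy":0,"dz":-0.001,"wx":0,"wy":0,"wz":0,"gripper":0.2}]'
```

```text
clock: 18.93
eef_pos: [460.3, -326.3, 40.6]
eef_rot: [-3.141, 0.001, 0.173]
wrist_force: [0.0, -0.4, -4.8]
finger_gap: 33.7
finger_force: 50.0
clock: 19.35
eef_pos: [460.8, -326.7, 39.4]
eef_rot: [3.141, -0.0, 0.173]
wrist_force: [1.2, -0.4, -4.0]
finger_gap: 33.7
finger_force: 50.0
clock: 19.77
eef_pos: [460.7, -326.6, 38.1]
eef_rot: [3.141, -0.0, 0.173]
wrist_force: [0.6, 1.0, -3.9]
finger_gap: 33.4
finger_force: 50.0
```

```bash
python3 -m inch '[{"dx":0,"dy":0,"dz":0,"wx":0,"wy":0,"wz":0,"gripper":0.2},{"dx":0,"dy":0,"dz":-0.0007,"wx":0,"wy":0,"wz":0,"gripper":0.2},{"dx":0,"dy":0,"dz":-0.0007,"wx":0,"wy":0,"wz":0,"gripper":0.2},{"dx":0,"dy":0,"dz":-0.0007,"wx":0,"wy":0,"wz":0,"gripper":0.2},{"dx":0,"dy":0,"dz":-0.0007,"wx":0,"wy":0,"wz":0,"gripper":0.2}]'
python3 -m inch '[{"dx":0,"dy":0,"dz":0,"wx":0,"wy":0,"wz":0,"gripper":0.2},{"dx":0,"dy":0,"dz":-0.0006,"wx":0,"wy":0,"wz":0,"gripper":0.2},{"dx":0,"dy":0,"dz":-0.0006,"wx":0,"wy":0,"wz":0,"gripper":0.2},{"dx":0,"dy":0,"dz":-0.0006,"wx":0,"wy":0,"wz":0,"gripper":0.2},{"dx":0,"dy":0,"dz":-0.0006,"wx":0,"wy":0,"wz":0,"gripper":0.2}]'
```

```text
clock: 20.18
eef_pos: [460.7, -326.6, 37.4]
eef_rot: [3.141, -0.0, 0.173]
wrist_force: [-0.2, 0.4, -3.6]
finger_gap: 33.3
finger_force: 50.0
clock: 20.6
eef_pos: [460.8, -326.7, 37.1]
eef_rot: [3.141, -0.0, 0.173]
wrist_force: [-1.6, -0.1, 0.8]
finger_gap: 33.6
finger_force: 50.0
```

Contact: the unit's weight is now on the tray. Lower the grip force, release and retreat.

```bash
python3 -m inch '[{"dx":0,"dy":0,"dz":-0.0002,"wx":0,"wy":0,"wz":0,"gripper":0.2},{"dx":0,"dy":0,"dz":-0.0002,"wx":0,"wy":0,"wz":0,"gripper":0.2},{"dx":0,"dy":0,"dz":-0.0002,"wx":0,"wy":0,"wz":0,"gripper":0.4},{"dx":0,"dy":0,"dz":-0.0002,"wx":0,"wy":0,"wz":0,"gripper":0.6},{"dx":0,"dy":0,"dz":-0.0002,"wx":0,"wy":0,"wz":0,"gripper":0.7}]' 10
python3 -m inch '[{"dx":0,"dy":0,"dz":0,"wx":0,"wy":0,"wz":0,"gripper":0.7},{"dx":0,"dy":0,"dz":0,"wx":0,"wy":0,"wz":0,"gripper":0.7},{"dx":0,"dy":0,"dz":0.01,"wx":0,"wy":0,"wz":0,"gripper":0.7},{"dx":0,"dy":0,"dz":0.03,"wx":0,"wy":0,"wz":0,"gripper":0.7},{"dx":0,"dy":0,"dz":0.07,"wx":0,"wy":0,"wz":0,"gripper":0.7}]'
python3 -m inch '[{"dx":0,"dy":0,"dz":0.04,"wx":0,"wy":0,"wz":0,"gripper":0.7},{"dx":0,"dy":0,"dz":0.08,"wx":0,"wy":0,"wz":0,"gripper":0.7},{"dx":0,"dy":0,"dz":0.12,"wx":0,"wy":0,"wz":0,"gripper":0.7},{"dx":0,"dy":0,"dz":0.12,"wx":0,"wy":0,"wz":0,"gripper":0.7},{"dx":0,"dy":0,"dz":0.12,"wx":0,"wy":0,"wz":0,"gripper":0.7}]'
python3 -c "
from g import *
wrist('pics/w10.png')"
```

```text
clock: 21.02
eef_pos: [460.8, -326.7, 36.6]
eef_rot: [3.141, -0.0, 0.173]
wrist_force: [-0.6, 0.3, 0.0]
finger_gap: 47.5
finger_force: 0.0
clock: 21.43
eef_pos: [459.2, -325.4, 104.5]
eef_rot: [-3.137, 0.004, 0.173]
wrist_force: [-0.7, -0.1, -0.2]
finger_gap: 65.8
finger_force: 0.0
clock: 21.85
eef_pos: [461.3, -327.0, 229.5]
eef_rot: [3.137, -0.003, 0.173]
wrist_force: [-0.2, 0.5, -0.4]
finger_gap: 65.7
finger_force: 0.0
```

View pics/w10.png

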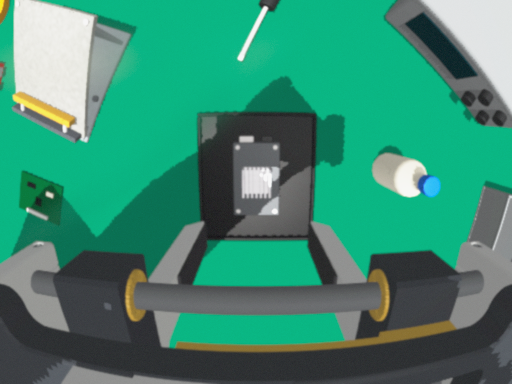

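The unit lies flat, heat sink up and central in the tray at (257,178), and the bar at (42,108) has sprung out. Handing in.

```bash
python3 -c "
from cell import manip
print(manip.sign_off())"
```

```text
the job is handed in; nothing more can be done
None
```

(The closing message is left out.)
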